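# Fit a board carrier into the spring-clamp bed frame

## Robot

A 7-joint arm with a two-finger parallel gripper is mounted at the origin on the work surface. World frame = base frame: x ahead of the robot, y to its left, z up, the work surface at z = 0. Lengths are in m, angles in rad, forces in N, time in s.
With the tool pointing down it reaches from about 0.425 to 0.925 m from the base axis. Payload 6.8 kg.
Tool frame: the origin (TCP) lies at the very end of the fingers, on their centre line; the grasp point (between the pads) lies 19 mm behind it; z points along the fingers, y is the direction in which the jaws open and shut (so a half turn about z gives the same grasp; the last joint's range is limited). The gripper opens to 85 mm and grips with 20 to 120 N. Pads are 22 mm wide; open, the fingers measure 114 mm over their backs; the gripper's body (76 mm by 85 mm) begins 54 mm behind the grasp point. The pads swing forward as they close: fully open they stand 13 mm farther back than shut.
Start: joints at [-1.457, 0.477, 0.022, 1.555, -0.011, 1.109, -0.083], TCP at [0.148, 0.658, 0.231] pointing down, gripper open.
Joint ranges: [-2.96, 2.96], [-0.34, 2.1], [-1.41, 1.46], [0.24, 2.44], [-1.37, 4.51], [0.17, 1.92], [-2.96, 2.96]. Speed limits (rad/s): [2.39, 2.39, 3.14, 3.14, 3.14, 3.14, 3.14].

## Interface

Orientations are given as a unit quaternion [w, x, y, z].
In Python, from station import bot gives the robot as it stands.
- The arm moves only by the tool move_arm, never from a script. Its argument "commands" is text: rows parted by semicolons, each of 7 numbers parted by spaces: the opening, from 0 (shut) to 1 (fully open), then the shift along the tool's x, y, z in cm, then the turn, a rotation vector about the tool's x, y, z in degrees. In form: gripper tx ty tz rx ry rz; .... A call has 1 to 12 rows; each row shifts and turns the commanded pose from where the row before left it, along the tool's axes as they then stand; what a row does not reach is not made up. A row lasts 1/12 s, in which the tool goes at most 41.7 mm and 7.16 degrees, less where a joint would pass 70% of its speed; a pose out of reach is approached as far as the arm can. A call with a gripper value outside its range is refused whole. The fingers move at their own pace and stop on an object; "force" is the grip in N (left out, the last holds). Time passes only in rows, so rows that do not move let the fingers close. It gives the time, the measured TCP pose, the force and the opening at its end, in the units of the state.
- bot.get_obs(): the state, without advancing time (a new reading comes with each control period).
- bot.read_camera(name): name is "side" or "top"; returns a dict with "img" (384x512x3 uint8, red, green, blue), "K" (3x3 intrinsics, pixels), "rvec" (rotation vector, rad) and "tvec" (3), from world to camera coordinates, as OpenCV has them. Camera axes: x right, y down, z forward; pixel columns grow to the right and rows downward; lengths in m; the calibration is good to about 2 mm. A picture is of the moment at which its call begins. There is no depth.
- bot.hand_in(): hands the job in, once; it reports no verdict.
The state is a dict: "t": time; "q": joint angles; "joint_vel": joint speeds; "joint_torque": joint torques, N m; "eef_pos": TCP position; "tool_rot": TCP orientation; "contact_force": force on the tool from outside, world axes, zero at the start; "torque": the same for the moment, N m; "gripper_width": opening from 0.0 (shut) to 1.0 (fully open).
Only numpy, scipy, OpenCV 4.12 (cv2) and the standard library are available. Lean on these libraries where they do the work, as an engineer would, in place of code of your own. Each camera call takes 0.05 s, during which the arm holds its last target. There are 200 camera calls.

## Task

Take the carrier plate from its rack by the blue block and fit it into the heater bed frame: it is longer than the opening, so tilt it, tuck its low end under the red lip, push the orange spring bar back with it, then lower the other end past the yellow lip, so that it lies flat on the ledges and home against the stop under the yellow lip. Work gently, as the plate bends if it is forced (keep it under 30 N against the frame), leave the other things on the table where they are, and let go.

Things in the scene. Friction and masses are not known exactly. Their poses are not given: they have to be found in the camera images.
- plate_grip (a point): Centre of the blue grip block that stands on the middle of the carrier plate: 24 mm along x, 44 mm along y, 36 mm high. This point is 18 mm above the plate's top face, 23 mm above its underside. Axes: x along the plate's length, z up out of its green face. The plate's -x end goes under the red lip; a tilt of 9 to 13 degrees suits.
- plate_tail (a point): Middle of the lower edge of the plate's -x end: 80 mm from the block's centre along the plate's -x and 23 mm below it. Axes as the plate's.
- plate: The carrier plate: dark steel, 160 x 100 x 5 mm (x, y, z), about 0.3 kg, a flat green circuit board on top (under 4 mm high). Origin: centre of its underside. It bends if pressed against the frame with more than 30 N.
- frame: Heater bed frame, fixed: grey base 240 x 150 mm with aluminium ledges and side walls; carries the clamp unit. Origin at the table under the middle of the bay; x along its length (yellow lip at +x, red lip at -x), z up. Ledge tops 24 mm up, all round an open well. Side walls: inner faces at y = +-54 mm, tops 31 mm up.
- bay_centre (a point): Middle of the bay, 24 mm above the frame's origin. The clamp unit (both lips, stop wall, bar) has been set by hand up to 8 mm to +x or -x of centred, which is not measured: feel for it. When centred, x in the frame: red lip -118 to -70 mm, yellow lip +71 to +94 mm, stop wall's face under it +80 mm. Lips: undersides 14 mm above the ledges, 5 mm thick.
- bar_nominal (a point): Face of the orange spring bar when free, if the clamp unit were centred: x = -77 mm in the frame, at ledge height (bar 100 mm wide, 12 mm high, under the red lip). It goes back at most 15 mm, to a hard stop: 5 N at first touch, 11 N at the stop. The plate drops past the yellow lip only with the bar pressed 12 to 15 mm; home, it leaves it pressed 3 mm.
- dock: The low rack that the plate lies on at the start: aluminium base 180 x 120 x 8 mm with two rubber bars across it, their tops 20 mm above the table (the plate's underside is at that height). Origin at the table, under its centre; fixed.
- tape: Bystander: a roll of yellow tape lying flat, 60 mm across, 18 mm high. Origin at its underside.
- driver: Bystander: a red-handled screwdriver, 130 mm long, lying on the table.
- flux: Bystander: an amber flux bottle, 36 mm across, 85 mm high. Origin at its underside.
- brush: Bystander: a wooden brush, 150 mm long, lying on the table.
- spare: Bystander: a bare green board, 100 x 70 x 6 mm, lying flat. Origin at its underside.
- tray: Bystander: a black divided parts tray, 100 x 120 x 30 mm. Origin at its underside.
Things that resemble listed ones, but are neither listed nor needed, are in the scene too. What is meant by the plate is not brown, and is the larger of those in its own colour.

How it is judged:
By the outcome, as a careful person would: the job done as asked, in the order asked, and still so for the second after the job is handed in, with the robot touching nothing.
It also fails if it takes over 58 s, if anything falls off the work surface, if the arm or the gripper's body presses on something with over 40 N, if the wrist force passes 120 N, or if a joint passes its speed limit or range.

## Working session

There is one attempt and no reset: what is moved stays moved. The work goes in short steps, Python scripts to look and compute and a tool call to move; the robot and the scene stay as the last step left them, time stands still between calls to the robot, and variables do not carry over. Pictures are saved under pics/ and viewed, about 8 in all and at most 12, crops included, and the job is handed in when it is done.

Besides the shell and the picture viewer there is one more tool, called after ">>>" as name(argument=value, ...), one argument or row to a line, values as JSON. move_arm: Moves the arm, as the interface text tells. Its arguments: {"type":"object","properties":{"commands":{"type":"string"},"force":{"type":"number"}},"required":["commands"]}

```bash
ls; mkdir -p pics; python3 - <<'E'
from station import bot
import cv2,numpy as np
for n in("top","side"):
    c=bot.read_camera(n); cv2.imwrite(f"pics/{n}0.png",c["img"][:,:,::-1])
    print(n,c["K"].tolist(),c["rvec"],c["tvec"])
o=bot.get_obs();print({k:np.round(v,4).tolist() for k,v in o.items()})
a=cv2.imread("pics/top0.png");a=cv2.resize(a,(800,600),interpolation=cv2.INTER_CUBIC);cv2.imwrite("pics/top0b.png",a)
a=cv2.imread("pics/side0.png");a=cv2.resize(a,(800,600),interpolation=cv2.INTER_CUBIC);cv2.imwrite("pics/side0b.png",a)
E
```

```text
pics
top [[455.28598013217197, 0.0, 258.84500532776775], [0.0, 455.28598013217197, 195.52072371258734], [0.0, 0.0, 1.0]] [ 2.1511061  -2.14987264  0.14311881] [-0.00915914  0.47038119  1.24782   ]
side [[348.2820726878435, 0.0, 255.9734716444954], [0.0, 348.2820726878435, 184.55807478049363], [0.0, 0.0, 1.0]] [ 2.07890028 -0.72843865  0.35898681] [-0.40170148  0.2315028   0.77032006]
{'t': 0.1, 'q': [-1.4571, 0.4777, 0.0223, 1.5563, -0.0115, 1.1093, -0.0831], 'joint_vel': [-0.0008, -0.0017, -0.0002, -0.003, 0.0012, 0.0013, -0.0007], 'joint_torque': [0.0032, -59.7763, 1.6128, -28.1955, 0.0128, 0.005, 0.0], 'eef_pos': [0.1484, 0.6579, 0.2304], 'tool_rot': [-0.0, 0.1107, 0.9939, -0.0008], 'contact_force': [-0.0274, -0.8523, -0.1657], 'torque': [-0.007, -0.029, 0.0093], 'gripper_width': 0.9983}
```

View pics/top0b.png

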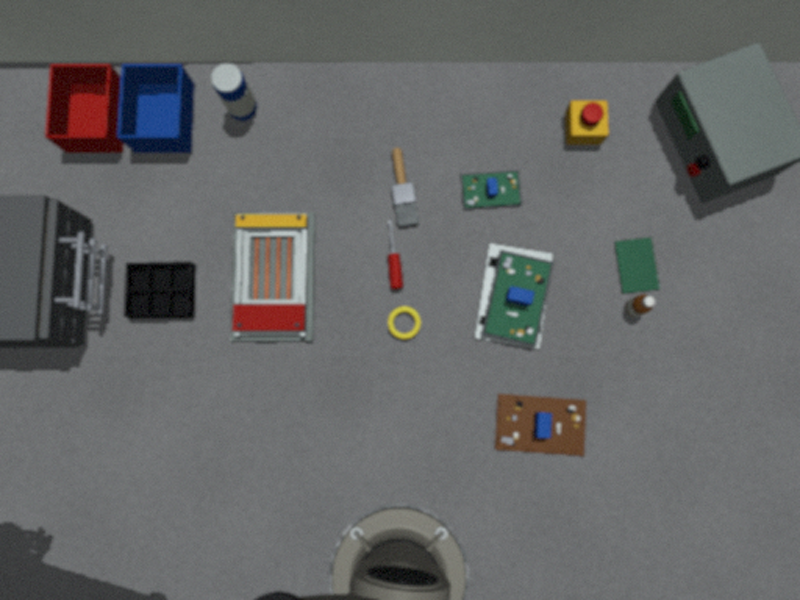

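View pics/side0b.png

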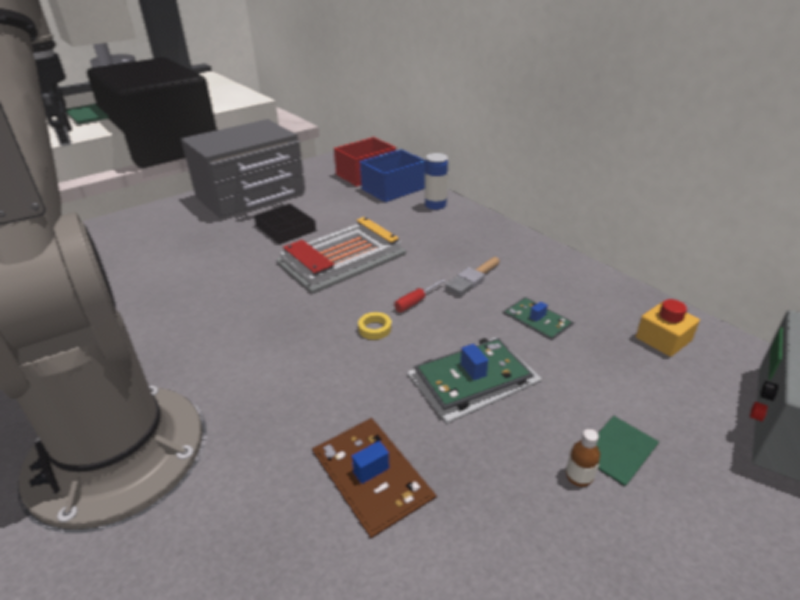

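Top view (800x600): the blocks are on a large green plate on the white rack at (518,297), a small green one at (491,188), and a brown one at (543,425). The plate meant is the large green one on the rack: it isn't brown and is the larger of the two greens. The frame is at (272,277) with yellow at the far end and red at the near end. I'll confirm in one enlarged crop and measure.

```bash
cat > h.py <<'E'
import cv2,numpy as np
from scipy.optimize import minimize
def cams(bot):
    return {n:bot.read_camera(n) for n in("top","side")}
def proj(c,P):
    return cv2.projectPoints(np.float64(P).reshape(-1,1,3),c["rvec"],c["tvec"],c["K"],None)[0][:,0]
def back(c,uv,z):
    R=cv2.Rodrigues(c["rvec"])[0];C=-R.T@c["tvec"]
    d=R.T@np.linalg.inv(c["K"])@np.array([uv[0],uv[1],1.]);return C+d*(z-C[2])/d[2]
def box(x,y,yaw,lo,hi):
    P=np.array([[a,b,c] for a in(lo[0],hi[0]) for b in(lo[1],hi[1]) for c in(lo[2],hi[2])],float)
    s,k=np.sin(yaw),np.cos(yaw);return P@np.array([[k,s,0],[-s,k,0],[0,0,1]])+[x,y,0]
def blob(c,h,win,smin=90,vmin=40):
    hsv=cv2.cvtColor(c["img"],cv2.COLOR_RGB2HSV)
    m=cv2.inRange(hsv,(h[0],smin,vmin),(h[1],255,255))
    w=np.zeros_like(m);u0,u1,v0,v1=win;w[v0:v1,u0:u1]=m[v0:v1,u0:u1];return w
def fit(cs,masks,lo,hi,p0):
    S=16
    def f(p):
        e=0
        for n,m in masks.items():
            h=cv2.convexHull(np.float32(proj(cs[n],box(*p,lo,hi))))
            r=np.zeros((m.shape[0]*4,m.shape[1]*4),np.uint8)
            cv2.fillConvexPoly(r,np.int32(np.round((h+.5)*4*S)),255,shift=4)
            r=cv2.resize(r,m.shape[::-1],interpolation=cv2.INTER_AREA)
            e+=np.abs(r.astype(float)-m).sum()/255
        return e
    b=None
    for d in(1,-1):
        s=np.array([p0]*4,float)
        for i,k in enumerate((.01,.01,.1)): s[i+1,i]+=d*k
        r=minimize(f,p0,method="Nelder-Mead",options=dict(initial_simplex=s,xatol=1e-4,fatol=.01))
        if b is None or r.fun<b.fun:b=r
    return b
E
python3 - <<'E'
from station import bot
from h import *
cs=cams(bot);t,s=cs["top"]["img"],cs["side"]["img"]
z=lambda i,u0,u1,v0,v1,w,h:cv2.resize(i[v0:v1,u0:u1],(w,h),interpolation=cv2.INTER_CUBIC)
cv2.imwrite("pics/crop1.png",np.hstack([z(t,140,206,130,222,396,552),z(t,298,364,150,242,396,552)])[:,:,::-1])
cv2.imwrite("pics/crop2.png",np.hstack([z(s,172,264,130,190,414,270),z(s,258,350,210,270,414,270)])[:,:,::-1])
p=back(cs["top"],(518*.64,297*.64),.061);print("plate approx",p)
f=back(cs["top"],(272*.64,277*.64),.03);print("frame approx",f)
bm={"top":blob(cs["top"],(105,130),(315,350,175,205),110),"side":blob(cs["side"],(105,130),(285,320,215,245),110)}
print({k:int(v.sum()/255) for k,v in bm.items()})
H=(-.012,-.022,-.018)
r=fit(cs,bm,(-.012,-.022,.025),(.012,.022,.061),(p[0],p[1],-.2));print("block",r.x,r.fun)
rm={"top":blob(cs["top"],(170,180),(140,210,185,222),120),}
ym={"top":blob(cs["top"],(18,30),(140,210,130,150),110)}
for n,m in(("red",rm),("yel",ym)):
    mm=m["top"]; c=cv2.findNonZero(mm); rr=cv2.minAreaRect(c)
    B=[back(cs["top"],q,.043)[:2].round(4).tolist() for q in cv2.boxPoints(rr)]
    print(n,len(c),rr,B, back(cs["top"],c[:,0].mean(0),.043))
E
```

```text
plate approx [ 0.48160105 -0.20875561  0.061     ]
frame approx [0.52264381 0.23113138 0.03      ]
{'top': 153, 'side': 281}
block [ 0.48798649 -0.21435412 -0.35138378] 81.78039215686275
red 24 ((170.9586181640625, 203.15924072265625), (39.54621505737305, 15.739964485168457), 2.045408248901367) [[0.4273, 0.2905], [0.4714, 0.2904], [0.4674, 0.1801], [0.4234, 0.1808]] [0.43914692 0.23244782 0.043     ]
yel 389 ((173.5, 141.0), (45.0, 8.0), 0.0) [[0.613, 0.2964], [0.6363, 0.2971], [0.6363, 0.1694], [0.613, 0.169]] [0.62439708 0.23404038 0.043     ]
```

View pics/crop1.png

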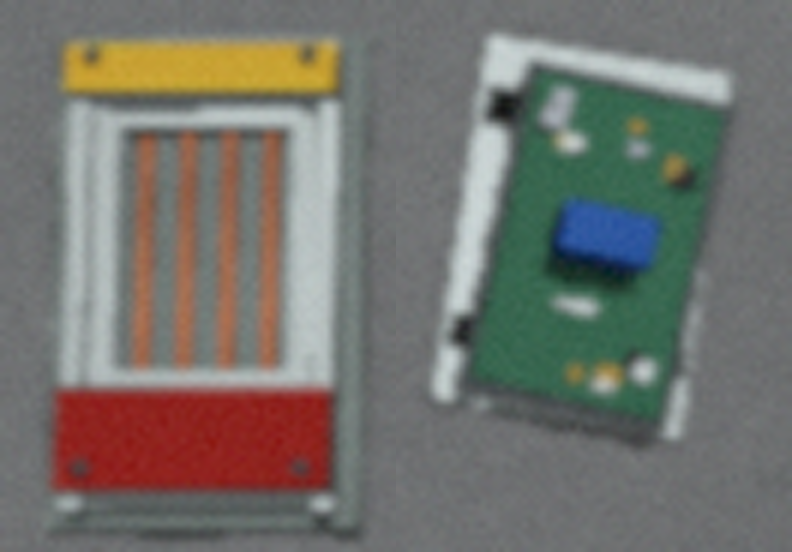

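View pics/crop2.png

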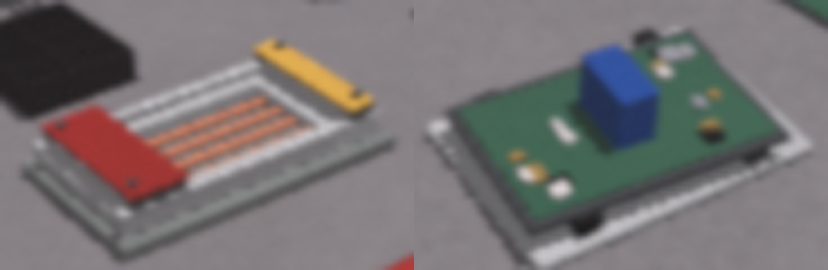

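```bash
python3 - <<'E'
from station import bot
from h import *
cs=cams(bot)
def m(n,f,win):
    i=cv2.GaussianBlur(cs[n]["img"],(3,3),0).astype(int);r,g,b=i[...,0],i[...,1],i[...,2]
    k=f(r,g,b).astype(np.uint8)*255;w=np.zeros_like(k);u0,u1,v0,v1=win;w[v0:v1,u0:u1]=k[v0:v1,u0:u1];return w
blue=lambda r,g,b:b-r>45
red=lambda r,g,b:(r-g>60)&(r-b>50)
yel=lambda r,g,b:r-b>65
grn=lambda r,g,b:(g-r>18)|(b-r>45)
bt,bs=m("top",blue,(310,355,170,210)),m("side",blue,(285,325,212,250))
print("nblue",bt.sum()//255,bs.sum()//255)
lo,hi=(-.012,-.022,.025),(.012,.022,.061)
for nm,ms in(("both",{"top":bt,"side":bs}),("top",{"top":bt}),("side",{"side":bs})):
    r=fit(cs,ms,lo,hi,(.484,-.212,-.2));print("block",nm,r.x.round(4),r.fun)
g=m("top",grn,(298,364,150,232));c=cv2.convexHull(cv2.findNonZero(g));rr=cv2.minAreaRect(c)
B=[back(cs["top"],q,.027)[:2] for q in cv2.boxPoints(rr)]
print("board",np.round(B,4).tolist(),"ctr",np.mean(B,0),"yaws",[np.degrees(np.arctan2(*(B[(i+1)%4]-B[i])[::-1])).round(2) for i in range(4)],[np.linalg.norm(B[(i+1)%4]-B[i]).round(4) for i in range(4)])
# lips fit: widths fitted by varying
for nm,f,wt,wsd,L,p0 in(("red",red,(140,205,185,222),(172,215,148,180),.048,(.445,.233,0)),("yel",yel,(140,210,130,152),(222,262,132,160),.023,(.624,.233,0))):
    mt,ms=m("top",f,wt),m("side",f,wsd)
    for W in(.120,.124,.128,.132,.136):
        lo,hi=(-L/2,-W/2,.038),(L/2,W/2,.043)
        a=fit(cs,{"top":mt,"side":ms},lo,hi,p0);b=fit(cs,{"top":mt},lo,hi,p0);d=fit(cs,{"side":ms},lo,hi,p0)
        print(nm,W,a.x.round(4),round(a.fun,1),"top",b.x.round(4),round(b.fun,1),"side",d.x.round(4),round(d.fun,1))
E
```

```text
nblue 178 224
block both [ 0.4896 -0.2148 -0.3564] 122.6
block top [ 0.4887 -0.2147 -0.2119] 20.07843137254902
block side [ 0.4939 -0.2122 -0.5184] 82.14901960784314
board [[0.4217, -0.1506], [0.5707, -0.1852], [0.5503, -0.2765], [0.402, -0.2406]] ctr [ 0.48618786 -0.2132368 ] yaws [np.float64(-13.06), np.float64(-102.61), np.float64(166.4), np.float64(77.6)] [np.float64(0.153), np.float64(0.0935), np.float64(0.1526), np.float64(0.0921)]
red 0.12 [0.4519 0.2346 0.001 ] 143.2 top [ 0.4498  0.2347 -0.0025] 101.7 side [0.4538 0.2354 0.0148] 33.9
red 0.124 [0.4521 0.2342 0.0031] 133.7 top [0.4498 0.2335 0.0022] 86.8 side [0.4539 0.2353 0.0116] 37.3
red 0.128 [0.4521 0.2344 0.0022] 149.2 top [ 0.4505  0.2349 -0.0021] 95.1 side [0.4542 0.2348 0.0026] 46.6
red 0.132 [0.4517 0.2348 0.0077] 187.2 top [ 0.45    0.2348 -0.0014] 120.3 side [0.4538 0.2378 0.0142] 55.6
red 0.136 [0.4514 0.2366 0.0163] 224.1 top [0.4497 0.234  0.0011] 145.9 side [0.453  0.2411 0.0158] 66.3
yel 0.12 [0.6278 0.2358 0.0029] 100.7 top [0.6271 0.2323 0.0036] 47.6 side [6.287e-01 2.342e-01 5.000e-04] 49.3
yel 0.124 [ 0.6279  0.2356 -0.0007] 93.3 top [6.264e-01 2.357e-01 4.000e-04] 39.9 side [ 0.6291  0.2351 -0.0044] 49.5
yel 0.128 [0.6273 0.2344 0.0011] 98.7 top [ 0.6272  0.2345 -0.    ] 41.7 side [0.629  0.2352 0.0032] 51.7
yel 0.132 [0.6278 0.2364 0.0008] 112.0 top [0.6271 0.2351 0.0008] 53.5 side [ 0.6294  0.2371 -0.0144] 55.0
yel 0.136 [ 0.6278  0.2396 -0.0009] 128.0 top [6.271e-01 2.350e-01 5.000e-04] 65.5 side [ 0.6293  0.2396 -0.0125] 59.6
```

Crops (frame left, plate right) confirm the large green plate on the white rack, with its blue block at crop (608,235), i.e. image (333,189). The frame has the red lip near and the yellow one far. The block is at about (0.488,-0.214) with yaw -13°; the lips give a clamp centre of about (0.5455,0.2347), yaw ~0. Planning the approach, with the jaws along the plate's x so the grip resists the tilt.

```bash
cat > plan.py <<'E'
import numpy as np,sys
from scipy.spatial.transform import Rotation as R
def rot(yaw,tilt=0):  # degrees; tool y along plate x, z down; tilt>0 lowers plate -x end
    y=np.radians(yaw);c,s=np.cos(y),np.sin(y)
    M=np.array([[-s,c,0],[c,s,0],[0,0,-1]]).T   # columns: tool x, tool y, tool z
    return R.from_matrix(M)*R.from_rotvec([-tilt,0,0],degrees=True)
def cur(bot):
    o=bot.get_obs();q=o["tool_rot"];return o,np.array(o["eef_pos"]),R.from_quat([q[1],q[2],q[3],q[0]])
def rows(p,r,p2,r2,n,g):
    dv=(r.inv()*r2).as_rotvec(degrees=True)/n;dr=R.from_rotvec(dv,degrees=True);dp=(np.array(p2)-p)/n;out=[]
    for i in range(n):
        d=r.inv().apply(dp)*100;out.append(f"{g} "+" ".join(f"{v:.2f}" for v in d)+" "+" ".join(f"{v:.1f}" for v in dv));r=r*dr
    print(f"n={n} step {np.linalg.norm(dp)*1e3:.1f}mm",f"{np.linalg.norm(dv):.2f}deg");print("; ".join(out))
    return np.array(p2),r2
E
python3 - <<'E'
from station import bot
from plan import *
o,p,r=cur(bot)
p,r=rows(p,r,(.36,.44,.25),rot(45),8,1);p,r=rows(p,r,(.55,.235,.25),rot(20),8,1);p,r=rows(p,r,(.488,-.2145,.16),rot(-13.2),12,1)
E
```

```text
n=8 step 38.1mm 4.04deg
1 -3.18 -2.08 -0.24 -0.0 0.0 4.0; 1 -3.32 -1.85 -0.24 -0.0 0.0 4.0; 1 -3.44 -1.61 -0.24 -0.0 0.0 4.0; 1 -3.55 -1.37 -0.24 -0.0 0.0 4.0; 1 -3.63 -1.11 -0.24 -0.0 0.0 4.0; 1 -3.70 -0.86 -0.24 -0.0 0.0 4.0; 1 -3.75 -0.59 -0.24 -0.0 0.0 4.0; 1 -3.79 -0.33 -0.24 -0.0 0.0 4.0
n=8 step 34.9mm 3.13deg
1 -3.49 -0.13 0.00 0.0 0.0 3.1; 1 -3.49 0.06 0.00 0.0 0.0 3.1; 1 -3.49 0.25 0.00 0.0 0.0 3.1; 1 -3.47 0.44 0.00 0.0 0.0 3.1; 1 -3.44 0.63 0.00 0.0 0.0 3.1; 1 -3.40 0.81 0.00 0.0 0.0 3.1; 1 -3.35 1.00 0.00 0.0 0.0 3.1; 1 -3.29 1.18 0.00 0.0 0.0 3.1
n=12 step 38.5mm 2.77deg
1 -3.34 -1.77 0.75 0.0 0.0 2.8; 1 -3.42 -1.60 0.75 0.0 0.0 2.8; 1 -3.50 -1.44 0.75 0.0 0.0 2.8; 1 -3.56 -1.27 0.75 0.0 0.0 2.8; 1 -3.62 -1.09 0.75 0.0 0.0 2.8; 1 -3.67 -0.92 0.75 0.0 0.0 2.8; 1 -3.71 -0.74 0.75 0.0 0.0 2.8; 1 -3.74 -0.56 0.75 0.0 0.0 2.8; 1 -3.76 -0.38 0.75 0.0 0.0 2.8; 1 -3.78 -0.19 0.75 0.0 0.0 2.8; 1 -3.78 -0.01 0.75 0.0 0.0 2.8; 1 -3.78 0.17 0.75 0.0 0.0 2.8
```

>>> move_arm(
  commands="1 -3.2 -2.1 -0.2 0 0 4; 1 -3.3 -1.9 -0.2 0 0 4; 1 -3.4 -1.6 -0.2 0 0 4; 1 -3.5 -1.4 -0.2 0 0 4; 1 -3.6 -1.1 -0.2 0 0 4; 1 -3.7 -0.9 -0.2 0 0 4; 1 -3.8 -0.6 -0.2 0 0 4; 1 -3.8 -0.3 -0.2 0 0 4",
  force=60,
)

```text
t: 0.97
eef_pos: [0.3606, 0.4383, 0.2476]
tool_rot: [-0.0, 0.382, 0.924, 0.0]
contact_force: [0.2, 0.5, 0.1]
gripper_width: 1.0
```

>>> move_arm(
  commands="1 -3.5 -0.1 0 0 0 3.1; 1 -3.5 0.1 0 0 0 3.1; 1 -3.5 0.2 0 0 0 3.1; 1 -3.5 0.4 0 0 0 3.1; 1 -3.4 0.6 0 0 0 3.1; 1 -3.4 0.8 0 0 0 3.1; 1 -3.4 1 0 0 0 3.1; 1 -3.3 1.2 0 0 0 3.1",
)

```text
t: 1.63
eef_pos: [0.5521, 0.2338, 0.2475]
tool_rot: [-0.0, 0.571, 0.821, 0.0]
contact_force: [1.1, 0.8, 0.0]
gripper_width: 0.998
```

>>> move_arm(
  commands="1 -3.3 -1.8 0.6 0 0 2.8; 1 -3.4 -1.6 0.6 0 0 2.8; 1 -3.5 -1.4 0.6 0 0 2.8; 1 -3.6 -1.3 0.6 0 0 2.8; 1 -3.6 -1.1 0.6 0 0 2.8; 1 -3.7 -0.9 0.6 0 0 2.8; 1 -3.7 -0.7 0.6 0 0 2.8; 1 -3.7 -0.6 0.6 0 0 2.8; 1 -3.8 -0.4 0.6 0 0 2.8; 1 -3.8 -0.2 0.6 0 0 2.8; 1 -3.8 0 0.6 0 0 2.8; 1 -3.8 0.2 0.6 0 0 2.8",
)

```text
t: 2.63
eef_pos: [0.4909, -0.2167, 0.1753]
tool_rot: [0.0, 0.784, 0.621, 0.0]
contact_force: [1.0, 0.7, 0.7]
gripper_width: 1.003
```

```bash
python3 - <<'E'
from station import bot
from plan import *
o,p,r=cur(bot);print(o["t"],p,r.as_matrix().round(3).tolist(),np.round(o["contact_force"],2),np.round(o["q"],2))
p,r=rows(p,r,(.4875,-.2145,.12),rot(-13.2),3,1);p,r=rows(p,r,(.4875,-.2145,.031),rot(-13.2),6,1)
E
```

```text
2.6333 [ 0.49087219 -0.21670011  0.17526122] [[0.229, 0.973, 0.001], [0.973, -0.229, 0.0], [0.0, 0.001, -1.0]] [0.96 0.68 0.69] [-0.23  0.37  0.67  1.98 -0.29  0.89  0.36]
n=3 step 18.5mm 0.02deg
1 0.04 -0.13 1.84 0.0 -0.0 -0.0; 1 0.05 -0.13 1.84 0.0 -0.0 -0.0; 1 0.05 -0.13 1.84 0.0 -0.0 -0.0
n=6 step 14.8mm 0.00deg
1 0.00 0.00 1.48 0.0 0.0 0.0; 1 0.00 0.00 1.48 0.0 0.0 0.0; 1 0.00 0.00 1.48 0.0 0.0 0.0; 1 0.00 0.00 1.48 0.0 0.0 0.0; 1 0.00 0.00 1.48 0.0 0.0 0.0; 1 0.00 0.00 1.48 0.0 0.0 0.0
```

>>> move_arm(
  commands="1 0 -0.1 1.9 0 0 0; 1 0 -0.1 1.9 0 0 0; 1 0.1 -0.1 1.8 0 0 0; 1 0 0 1.8 0 0 0; 1 0 0 1.8 0 0 0; 1 0 0 1.8 0 0 0; 1 0 0 1.5 0 0 0; 1 0 0 1.3 0 0 0; 1 0 0 0.9 0 0 0; 1 0 0 0 0 0 0",
)

```text
t: 3.47
eef_pos: [0.4877, -0.213, 0.0268]
tool_rot: [-0.001, 0.783, 0.622, -0.001]
contact_force: [-1.2, 0.0, 0.3]
gripper_width: 1.002
```

```bash
python3 - <<'E'
from station import bot
from plan import *
from h import cams
import cv2
o,p,r=cur(bot);print(p,np.round(o["contact_force"],2))
cs=cams(bot)
z=lambda i,u0,u1,v0,v1:cv2.resize(i[v0:v1,u0:u1],(400,400),interpolation=cv2.INTER_CUBIC)
cv2.imwrite("pics/grasp.png",np.hstack([z(cs["top"]["img"],290,370,150,230),z(cs["side"]["img"],250,350,180,280)])[:,:,::-1])
E
```

```text
[ 0.48770063 -0.21303907  0.0267998 ] [-1.18  0.02  0.32]
```

View pics/grasp.png

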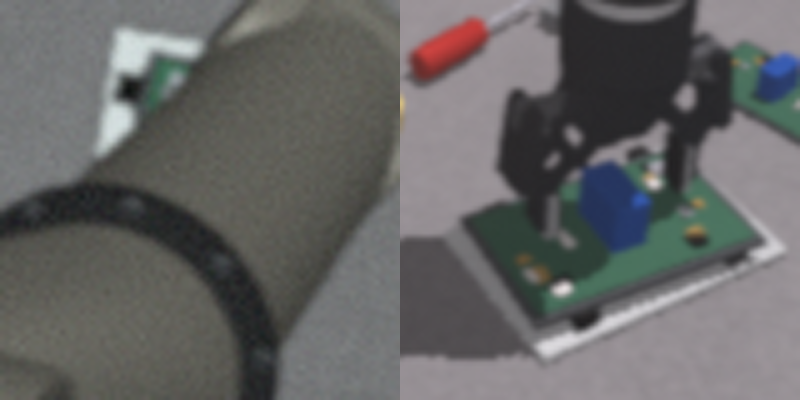

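The side crop shows the fingers straddling the block (at (615,205)) along the plate's length, tips just above the board. Closing.

>>> move_arm(
  commands="0.6 0 0 0 0 0 0; 0.4 0 0 0 0 0 0; 0.2 0 0 0 0 0 0; 0 0 0 0 0 0 0; 0 0 0 0 0 0 0; 0 0 0 0 0 0 0; 0 0 0 0 0 0 0; 0 0 0 0 0 0 0",
  force=80,
)

```text
t: 4.23
eef_pos: [0.489, -0.2136, 0.0288]
tool_rot: [0.0, 0.783, 0.622, 0.0]
contact_force: [-0.9, 0.6, 5.8]
gripper_width: 0.268
```

>>> move_arm(
  commands="0 0 0 -0.5 0 0 0; 0 0 0 -1 0 0 0; 0 0 0 -2 0 0 0; 0 0 0 -3 0 0 0; 0 0 0 -3 0 0 0; 0 0 0 -3 0 0 0; 0 0 0 0 0 0 0",
)

```text
t: 4.82
eef_pos: [0.4912, -0.2152, 0.1587]
tool_rot: [0.003, 0.784, 0.621, 0.003]
contact_force: [0.9, -0.7, -2.4]
gripper_width: 0.271
```

```bash
python3 - <<'E'
from station import bot
from plan import *
o,p,r=cur(bot);print(p,np.round(o["contact_force"],2),np.round(o["torque"],2),o["gripper_width"])
p,r=rows(p,r,(.525,.235,.16),rot(0,11),12,0)
from h import cams
import cv2
cs=cams(bot)
z=lambda i,u0,u1,v0,v1:cv2.resize(i[v0:v1,u0:u1],(800,600),interpolation=cv2.INTER_CUBIC)
cv2.imwrite("pics/lift.png",z(cs["side"]["img"],230,370,140,245)[:,:,::-1])
E
```

```text
[ 0.49115575 -0.21518994  0.15873383] [ 0.92 -0.71 -2.39] [-0.09 -0.08  0.02] 0.27089920886695507
n=12 step 37.6mm 1.40deg
0 3.72 -0.58 -0.02 -0.9 0.1 -1.1; 0 3.73 -0.51 -0.02 -0.9 0.1 -1.1; 0 3.74 -0.44 -0.02 -0.9 0.1 -1.1; 0 3.74 -0.37 -0.02 -0.9 0.1 -1.1; 0 3.75 -0.29 -0.01 -0.9 0.1 -1.1; 0 3.76 -0.22 -0.01 -0.9 0.1 -1.1; 0 3.76 -0.15 -0.01 -0.9 0.1 -1.1; 0 3.76 -0.08 -0.00 -0.9 0.1 -1.1; 0 3.76 -0.01 0.01 -0.9 0.1 -1.1; 0 3.76 0.07 0.01 -0.9 0.1 -1.1; 0 3.76 0.14 0.02 -0.9 0.1 -1.1; 0 3.76 0.21 0.03 -0.9 0.1 -1.1
```

View pics/lift.png

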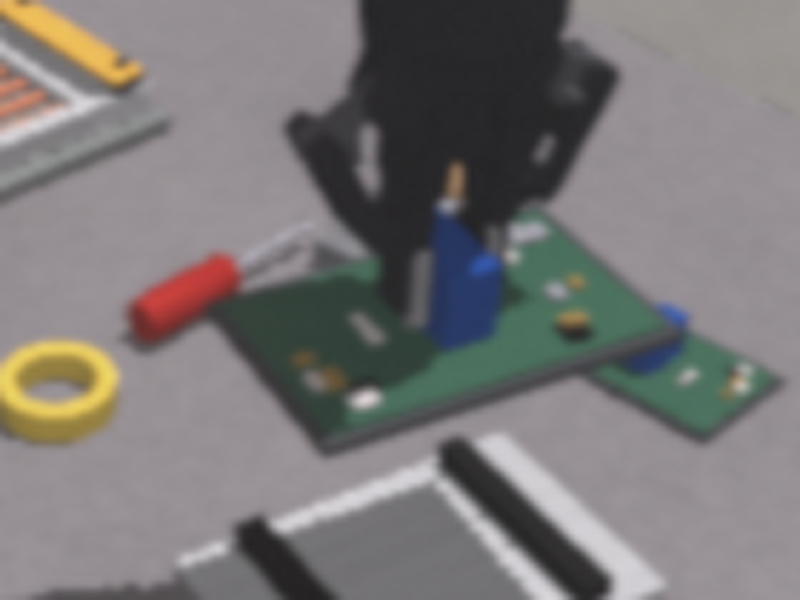

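The lift crop shows the plate held square by its block at (465,285), level and clear of the rack. Carrying it to the frame and tilting on the way.

```bash
python3 - <<'E'
from station import bot
from plan import *
o,p,r=cur(bot)
p,r=rows(p,r,(.564,.235,.15),rot(0,12),14,0)
E
```

```text
n=14 step 32.5mm 1.26deg
0 3.24 -0.20 0.03 -0.8 0.1 -0.9; 0 3.24 -0.15 0.04 -0.8 0.1 -0.9; 0 3.25 -0.10 0.04 -0.8 0.1 -0.9; 0 3.25 -0.05 0.04 -0.8 0.1 -0.9; 0 3.25 0.01 0.05 -0.8 0.1 -0.9; 0 3.25 0.06 0.05 -0.8 0.1 -0.9; 0 3.24 0.11 0.06 -0.8 0.1 -0.9; 0 3.24 0.16 0.07 -0.8 0.1 -0.9; 0 3.24 0.21 0.08 -0.8 0.1 -0.9; 0 3.24 0.26 0.09 -0.8 0.1 -0.9; 0 3.23 0.32 0.10 -0.8 0.1 -0.9; 0 3.22 0.37 0.11 -0.8 0.1 -0.9; 0 3.22 0.42 0.12 -0.8 0.1 -0.9; 0 3.21 0.47 0.13 -0.8 0.1 -0.9
```

>>> move_arm(
  commands="0 1.6 -0.1 0 -0.4 0 -0.5; 0 3.2 -0.2 0 -0.8 0.1 -0.9; 0 3.2 -0.2 0 -0.8 0.1 -0.9; 0 3.3 -0.1 0 -0.8 0.1 -0.9; 0 3.3 0 0 -0.8 0.1 -0.9; 0 3.3 0 0.1 -0.8 0.1 -0.9; 0 3.3 0.1 0.1 -0.8 0.1 -0.9; 0 3.2 0.1 0.1 -0.8 0.1 -0.9; 0 3.2 0.2 0.1 -0.8 0.1 -0.9; 0 3.2 0.2 0.1 -0.8 0.1 -0.9; 0 3.2 0.3 0.1 -0.8 0.1 -0.9; 0 3.2 0.3 0.1 -0.8 0.1 -0.9",
)

```text
t: 5.92
eef_pos: [0.5474, 0.1553, 0.1473]
tool_rot: [0.056, 0.721, 0.689, 0.056]
contact_force: [0.3, -0.2, -3.1]
gripper_width: 0.268
```

>>> move_arm(
  commands="0 3.2 0.4 0.1 -0.8 0.1 -0.9; 0 3.2 0.4 0.1 -0.8 0.1 -0.9; 0 1.6 0.2 0 -0.4 0 -0.4; 0 0 0 0 0 0 0; 0 0 0 0 0 0 0",
)

```text
t: 6.33
eef_pos: [0.5605, 0.2341, 0.1475]
tool_rot: [0.069, 0.706, 0.702, 0.068]
contact_force: [-0.2, -0.3, -3.7]
gripper_width: 0.269
```

```bash
python3 - <<'E'
from station import bot
from plan import *
o,p,r=cur(bot);print(p,np.round(o["contact_force"],2),np.round(o["torque"],2),o["gripper_width"],(rot(0,12).inv()*r).as_rotvec(degrees=True))
p,r=rows(p,r,(.564,.235,.085),rot(0,12),4,0)
E
```

```text
[0.56045404 0.23410921 0.14749538] [-0.22 -0.34 -3.71] [-0.06  0.4  -0.01] 0.2692541023416329 [ 0.92061862 -0.13280014  0.33129278]
n=4 step 15.7mm 0.25deg
0 0.02 -0.21 1.55 -0.2 0.0 -0.1; 0 0.02 -0.22 1.55 -0.2 0.0 -0.1; 0 0.02 -0.23 1.55 -0.2 0.0 -0.1; 0 0.02 -0.23 1.55 -0.2 0.0 -0.1
```

>>> move_arm(
  commands="0 0 -0.2 1.5 -0.2 0 -0.1; 0 0 -0.2 1.5 -0.2 0 -0.1; 0 0 -0.2 1.6 -0.2 0 -0.1; 0 0 -0.2 1.6 -0.3 0 0; 0 0 0 0 0 0 0",
)

```text
t: 6.75
eef_pos: [0.5639, 0.2303, 0.0833]
tool_rot: [0.074, 0.705, 0.702, 0.071]
contact_force: [-1.2, -0.5, -3.4]
gripper_width: 0.267
```

```bash
python3 - <<'E'
from station import bot
from plan import *
from h import cams,proj
import cv2
o,p,r=cur(bot);print(p,np.round(o["contact_force"],2),(rot(0,12).inv()*r).as_rotvec(degrees=True).round(2))
cs=cams(bot);c=cs["side"];M=r.as_matrix();ex,ey,ez=M[:,1],M[:,0],-M[:,2]
# predicted plate corners (underside) & lips
o0=p-.0088*ez
out=[]
for n,(u0,u1,v0,v1) in(("side",(165,275,90,190)),("top",(130,220,120,225))):
    c=cs[n];s=6 if n=="side" else 5
    im=cv2.resize(c["img"][v0:v1,u0:u1],None,fx=s,fy=s,interpolation=cv2.INTER_CUBIC)
    def poly(P,col):
        q=(proj(c,P)-[u0-.5,v0-.5])*s;cv2.polylines(im,[np.int32(q)],True,col,1)
    poly([o0+a*ex*.08+b*ey*.05 for a,b in((-1,-1),(1,-1),(1,1),(-1,1))],(255,0,255))
    for a,b in((-.118,-.07),(.071,.094)):
        poly([(.5455+x,.2347+y,.043) for x,y in((a,-.063),(b,-.063),(b,.063),(a,.063))],(0,255,255))
    out.append(im)
h=max(i.shape[0] for i in out);out=[cv2.copyMakeBorder(i,0,h-i.shape[0],0,0,0) for i in out]
im=np.hstack(out);k=min(1,800/im.shape[1]);im=cv2.resize(im,None,fx=k,fy=k,interpolation=cv2.INTER_AREA);cv2.imwrite("pics/hover.png",im[:,:,::-1])
p,r=rows(p,r,(.564,.235,.053),rot(0,12),6,0)
E
```

```text
[0.56388818 0.23031627 0.08328864] [-1.25 -0.46 -3.44] [ 0.2  -0.31  0.27]
n=6 step 5.1mm 0.08deg
0 0.08 -0.10 0.49 -0.0 0.1 -0.0; 0 0.08 -0.10 0.49 -0.0 0.1 -0.0; 0 0.08 -0.10 0.49 -0.0 0.1 -0.0; 0 0.08 -0.10 0.49 -0.0 0.1 -0.0; 0 0.08 -0.10 0.49 -0.0 0.1 -0.0; 0 0.08 -0.10 0.49 -0.0 0.1 -0.0
```

View pics/hover.png

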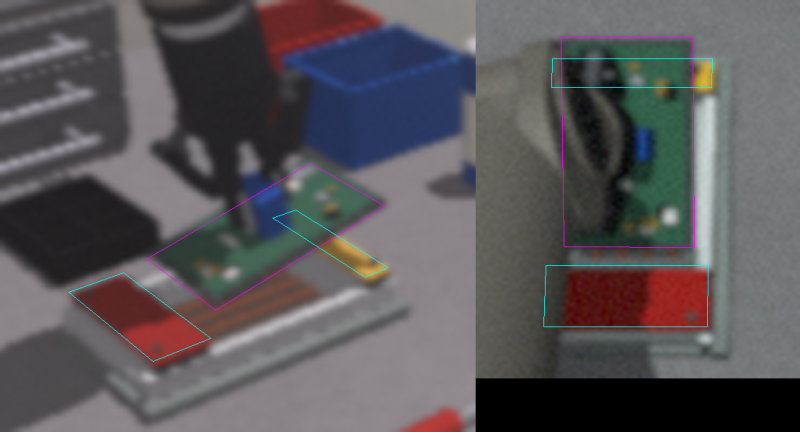

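The hover picture: plate outline (magenta) matches the plate in both views, its tail at side (182,283), over the bay clear of the red lip; lip overlays agree within ~2 mm. It's 5 mm off in y, which I'll correct on the way down.

>>> move_arm(
  commands="0 0.1 -0.1 0.5 0 0 0; 0 0.1 -0.1 0.5 0 0.1 -0.1; 0 0.1 -0.1 0.5 0 0.1 -0.1; 0 0.1 -0.1 0.5 0 0.1 -0.1; 0 0.1 -0.1 0.4 -0.1 0 0; 0 0 0 0.3 -0.1 0 0; 0 0 0 0 0 0 0",
)

```text
t: 7.43
eef_pos: [0.5669, 0.2389, 0.0587]
tool_rot: [0.074, 0.702, 0.704, 0.077]
contact_force: [-0.7, -0.3, -2.5]
gripper_width: 0.267
```

```bash
cat > st.py <<'E'
from station import bot
from plan import *
o,p,r=cur(bot);M=r.as_matrix();ex,ez=M[:,1],-M[:,2];T=p-.0088*ez-.08*ex;N=p-.0088*ez+.08*ex
tilt=np.degrees(np.arcsin(ex[2]));yaw=np.degrees(np.arctan2(ex[1],ex[0]))
print("t",round(o["t"],2),"tcp",(p*1e3).round(1),"tail rel X0",((T-[.5455,.2347,.024])*1e3).round(1),"nose",((N-[.5455,.2347,.024])*1e3).round(1),"tilt %.2f yaw %.2f roll %.2f"%(tilt,yaw,np.degrees(M[2,0])),"F",np.round(o["contact_force"],1),"M",np.round(o["torque"],2),"g",round(o["gripper_width"],3))
E
python3 st.py
```

```text
t 7.43 tcp [566.9 238.9  58.7] tail rel X0 [-54.9   4.    9. ] nose [101.4   4.4  43.1] tilt 12.30 yaw 0.16 roll 0.20 F [-0.7 -0.3 -2.5] M [-0.01  0.39  0.01] g 0.267
```

>>> move_arm(
  commands="0 -0.1 -0.03 0.12 0 0 0; 0 -0.1 -0.03 0.12 0 0 0; 0 -0.1 -0.03 0.12 0 0 0; 0 -0.09 -0.03 0.12 0 0 0; 0 0 -0.03 0.12 0 0 0; 0 0 0 0 0 0 0; 0 0 0 0 0 0 0",
)

```text
t: 8.02
eef_pos: [0.5671, 0.235, 0.0533]
tool_rot: [0.074, 0.702, 0.704, 0.078]
contact_force: [0.3, 0.7, -3.3]
gripper_width: 0.266
```

```bash
python3 st.py
```

```text
t 8.02 tcp [567.1 235.   53.3] tail rel X0 [-54.6   0.2   3.5] nose [101.7   0.6  37.8] tilt 12.35 yaw 0.13 roll 0.24 F [ 0.3  0.7 -3.3] M [-0.04  0.43 -0.02] g 0.266
```

>>> move_arm(
  commands="0 0 -0.21 -0.03 0 0 0; 0 0 -0.21 -0.03 0 0 0; 0 0 -0.21 -0.03 0 0 0; 0 0 -0.21 -0.02 0 0 0; 0 0 -0.21 -0.02 0 0 0; 0 0 -0.21 -0.02 0 0 0; 0 0 -0.21 -0.02 0 0 0; 0 0 -0.21 -0.02 0 0 0; 0 0 0 0 0 0 0; 0 0 0 0 0 0 0",
)

```text
t: 8.85
eef_pos: [0.5502, 0.2351, 0.0515]
tool_rot: [0.074, 0.702, 0.704, 0.078]
contact_force: [-0.2, 1.3, -2.8]
gripper_width: 0.267
```

```bash
python3 st.py
```

```text
t 8.85 tcp [550.2 235.1  51.5] tail rel X0 [-71.5   0.2   1.8] nose [84.8  0.6 36.1] tilt 12.35 yaw 0.14 roll 0.24 F [-0.2  1.3 -2.8] M [-0.01  0.39 -0.01] g 0.267
```

>>> move_arm(
  commands="0 0 -0.1 -0.02 0 0 0; 0 0 -0.1 -0.02 0 0 0; 0 0 0 0 0 0 0; 0 0 0 0 0 0 0",
)

```text
t: 9.18
eef_pos: [0.5483, 0.235, 0.0515]
tool_rot: [0.074, 0.702, 0.704, 0.078]
contact_force: [0.6, -0.1, -2.8]
gripper_width: 0.269
```

>>> move_arm(
  commands="0 0 -0.1 -0.02 0 0 0; 0 0 -0.1 -0.02 0 0 0; 0 0 0 0 0 0 0; 0 0 0 0 0 0 0",
)

```text
t: 9.52
eef_pos: [0.5462, 0.235, 0.0515]
tool_rot: [0.074, 0.702, 0.704, 0.078]
contact_force: [-0.3, -0.9, -3.3]
gripper_width: 0.269
```

>>> move_arm(
  commands="0 0 -0.1 -0.02 0 0 0; 0 0 -0.1 -0.02 0 0 0; 0 0 0 0 0 0 0; 0 0 0 0 0 0 0",
)

```text
t: 9.85
eef_pos: [0.545, 0.2351, 0.0518]
tool_rot: [0.075, 0.702, 0.704, 0.078]
contact_force: [3.0, 0.1, -4.7]
gripper_width: 0.272
```

>>> move_arm(
  commands="0 0 -0.1 -0.02 0 0 0; 0 0 -0.1 -0.02 0 0 0; 0 0 0 0 0 0 0; 0 0 0 0 0 0 0",
)

```text
t: 10.18
eef_pos: [0.5434, 0.2351, 0.0519]
tool_rot: [0.075, 0.702, 0.704, 0.079]
contact_force: [5.2, -0.8, -5.3]
gripper_width: 0.269
```

>>> move_arm(
  commands="0 0 -0.1 -0.02 0 0 0; 0 0 -0.1 -0.02 0 0 0; 0 0 0 0 0 0 0; 0 0 0 0 0 0 0",
)

```text
t: 10.52
eef_pos: [0.5417, 0.2351, 0.052]
tool_rot: [0.075, 0.702, 0.704, 0.079]
contact_force: [5.9, -0.2, -5.5]
gripper_width: 0.269
```

```bash
python3 st.py
```

```text
t 10.52 tcp [541.7 235.1  52. ] tail rel X0 [-79.9   0.2   2.1] nose [76.3  0.6 36.8] tilt 12.54 yaw 0.11 roll 0.28 F [ 5.9 -0.2 -5.5] M [-0.05 -1.17  0.09] g 0.269
```

>>> move_arm(
  commands="0 0 -0.1 -0.01 0 0 0; 0 0 -0.1 -0.02 0 0 0; 0 0 -0.1 -0.02 0 0 0; 0 0 -0.1 -0.02 0 0 0; 0 0 -0.1 -0.02 0 0 0; 0 0 0 0 0 0 0; 0 0 0 0 0 0 0",
)

```text
t: 11.1
eef_pos: [0.5375, 0.2351, 0.0521]
tool_rot: [0.076, 0.702, 0.704, 0.08]
contact_force: [8.0, 0.1, -6.6]
gripper_width: 0.271
```

>>> move_arm(
  commands="0 0 -0.1 -0.01 0 0 0; 0 0 -0.1 -0.02 0 0 0; 0 0 -0.1 -0.02 0 0 0; 0 0 0 0 0 0 0; 0 0 0 0 0 0 0",
)

```text
t: 11.52
eef_pos: [0.535, 0.2351, 0.0522]
tool_rot: [0.076, 0.702, 0.704, 0.08]
contact_force: [8.1, -1.7, -5.1]
gripper_width: 0.267
```

```bash
python3 st.py
```

```text
t 11.52 tcp [535.  235.1  52.2] tail rel X0 [-86.6   0.3   2.1] nose [69.5  0.5 37.2] tilt 12.68 yaw 0.08 roll 0.31 F [ 8.1 -1.7 -5.1] M [-0.24 -1.77  0.02] g 0.267
```

>>> move_arm(
  commands="0 0 -0.1 -0.01 0 0 0; 0 0 -0.1 -0.02 0 0 0; 0 0 -0.1 -0.02 0 0 0; 0 0 -0.1 -0.02 0 0 0; 0 0 0 0 0 0 0; 0 0 0 0 0 0 0",
)

```text
t: 12.02
eef_pos: [0.5317, 0.2351, 0.0524]
tool_rot: [0.076, 0.702, 0.703, 0.081]
contact_force: [10.2, -1.2, -4.9]
gripper_width: 0.27
```

```bash
python3 st.py
```

```text
t 12.02 tcp [531.7 235.1  52.4] tail rel X0 [-89.9   0.3   2.1] nose [66.1  0.5 37.5] tilt 12.76 yaw 0.07 roll 0.33 F [10.2 -1.2 -4.9] M [-0.32 -2.07  0.05] g 0.27
```

```bash
cat > tl.py <<'E'
import sys
from station import bot
from plan import *
def tgt(tx,tz,th,y):
    R2=rot(0,th);M=R2.as_matrix();return np.array([.5455+tx/1e3,y,.024+tz/1e3])+.08*M[:,1]-.0088*M[:,2],R2
o,p,r=cur(bot);a=list(map(float,sys.argv[1:]))
P,R2=tgt(*a[:3],p[1]);rows(p,r,P,R2,int(a[3]),0)
E
python3 tl.py -90.8 1.5 7.5 6
```

```text
n=6 step 1.3mm 0.88deg
0 -0.00 -0.01 0.13 0.9 -0.1 0.0; 0 -0.00 -0.01 0.13 0.9 -0.1 0.0; 0 -0.00 -0.00 0.13 0.9 -0.1 0.0; 0 -0.00 -0.00 0.13 0.9 -0.1 0.0; 0 -0.00 -0.00 0.13 0.9 -0.1 0.0; 0 -0.00 0.00 0.13 0.9 -0.1 0.0
```

>>> move_arm(
  commands="0 0 -0.02 0.12 0.9 -0.1 0; 0 0 -0.01 0.13 0.9 0 0; 0 0 0 0.13 0.9 -0.1 0; 0 0 0 0.13 0.9 0 0; 0 0 0 0.13 0.9 -0.1 0; 0 0 0 0.13 0.9 0 0; 0 0 0 0 0 0 0; 0 0 0 0 0 0 0",
)

```text
t: 12.68
eef_pos: [0.5337, 0.235, 0.045]
tool_rot: [0.045, 0.705, 0.706, 0.046]
contact_force: [9.7, -0.8, -3.3]
gripper_width: 0.265
```

```bash
python3 st.py;  python3 tl.py -91 1 4.5 4
```

```text
t 12.68 tcp [533.7 235.   45. ] tail rel X0 [-90.    0.3   1.9] nose [68.6  0.4 22.6] tilt 7.43 yaw 0.06 roll 0.05 F [ 9.7 -0.8 -3.3] M [-0.17 -2.09  0.18] g 0.265
n=4 step 1.2mm 0.73deg
0 -0.00 -0.02 0.12 0.7 -0.0 0.0; 0 -0.00 -0.02 0.12 0.7 -0.0 0.0; 0 -0.00 -0.02 0.12 0.7 -0.0 0.0; 0 -0.00 -0.01 0.12 0.7 -0.0 0.0
```

>>> move_arm(
  commands="0 0 -0.06 0 0 0 0; 0 0 -0.06 0 0 0 0; 0 0 -0.01 0.12 0.7 0 0; 0 0 -0.01 0.12 0.7 0 0; 0 0 0 0 0 0 0; 0 0 0 0 0 0 0",
)

```text
t: 13.18
eef_pos: [0.5331, 0.2351, 0.0428]
tool_rot: [0.037, 0.706, 0.707, 0.038]
contact_force: [10.2, -1.6, -0.1]
gripper_width: 0.267
```

```bash
python3 st.py;  python3 tl.py -91 0.8 3.5 4
```

```text
t 13.18 tcp [533.1 235.1  42.8] tail rel X0 [-91.    0.3   1.6] nose [68.1  0.5 18.6] tilt 6.09 yaw 0.06 roll 0.07 F [10.2 -1.6 -0.1] M [-0.26 -2.04  0.15] g 0.267
n=4 step 1.1mm 0.65deg
0 -0.00 0.01 0.11 0.6 -0.0 0.0; 0 -0.00 0.01 0.11 0.6 -0.0 0.0; 0 -0.00 0.01 0.11 0.6 -0.0 0.0; 0 -0.00 0.01 0.11 0.6 -0.0 0.0
```

>>> move_arm(
  commands="0 0 0 0.11 0.6 0 0; 0 0 0 0.11 0.6 0 0; 0 0 0 0 0 0 0; 0 0 0 0 0 0 0",
)

```text
t: 13.52
eef_pos: [0.5334, 0.2352, 0.0407]
tool_rot: [0.03, 0.706, 0.707, 0.031]
contact_force: [10.8, -1.0, 0.9]
gripper_width: 0.269
```

```bash
python3 st.py;  python3 tl.py -91.2 0.8 2 4
```

```text
t 13.52 tcp [533.4 235.2  40.7] tail rel X0 [-91.1   0.4   1.1] nose [68.3  0.6 14.8] tilt 4.90 yaw 0.06 roll 0.07 F [10.8 -1.   0.9] M [-0.37 -1.94  0.17] g 0.269
n=4 step 1.1mm 0.73deg
0 -0.00 0.00 0.11 0.7 -0.0 0.0; 0 -0.00 0.01 0.11 0.7 -0.0 0.0; 0 -0.00 0.01 0.11 0.7 -0.0 0.0; 0 -0.00 0.01 0.11 0.7 -0.0 0.0
```

>>> move_arm(
  commands="0 0 0 0.11 0.7 0 0; 0 0 0 0.11 0.7 0 0; 0 0 0 0 0 0 0; 0 0 0 0 0 0 0",
)

```text
t: 13.85
eef_pos: [0.5336, 0.2352, 0.0386]
tool_rot: [0.021, 0.706, 0.707, 0.022]
contact_force: [10.3, -1.2, 1.9]
gripper_width: 0.27
```

```bash
python3 st.py;  python3 tl.py -91.2 0.6 1.5 3
```

```text
t 13.85 tcp [533.6 235.2  38.6] tail rel X0 [-91.2   0.4   0.9] nose [68.5  0.6 10.7] tilt 3.51 yaw 0.06 roll 0.07 F [10.3 -1.2  1.9] M [-0.31 -1.9   0.19] g 0.27
n=3 step 1.0mm 0.67deg
0 -0.00 0.01 0.10 0.7 -0.0 0.0; 0 -0.00 0.01 0.10 0.7 -0.0 0.0; 0 -0.00 0.01 0.10 0.7 -0.0 0.0
```

>>> move_arm(
  commands="0 0 0 0.1 0.7 0 0; 0 0 0 0.1 0.7 0 0; 0 0 0 0.1 0.7 0 0; 0 0 0 0 0 0 0; 0 0 0 0 0 0 0",
)

```text
t: 14.27
eef_pos: [0.5338, 0.2352, 0.0355]
tool_rot: [0.008, 0.707, 0.708, 0.009]
contact_force: [9.8, -1.3, 1.6]
gripper_width: 0.264
```

```bash
python3 st.py;  python3 tl.py -91.2 0.3 0 3
```

```text
t 14.27 tcp [533.8 235.2  35.5] tail rel X0 [-91.5   0.5   0.7] nose [68.5  0.7  4.7] tilt 1.41 yaw 0.07 roll 0.07 F [ 9.8 -1.3  1.6] M [-0.21 -2.01  0.12] g 0.264
n=3 step 0.8mm 0.47deg
0 -0.00 0.01 0.08 0.5 -0.0 0.0; 0 -0.00 0.02 0.08 0.5 -0.0 0.0; 0 -0.00 0.02 0.08 0.5 -0.0 0.0
```

>>> move_arm(
  commands="0 0 0.01 0.08 0.5 0 0; 0 0 0.01 0.08 0.5 0 0; 0 0 0.01 0.08 0.4 0 0; 0 0 0 0 0 0 0; 0 0 0 0 0 0 0",
)

```text
t: 14.68
eef_pos: [0.534, 0.2353, 0.033]
tool_rot: [-0.0, 0.707, 0.708, 0.001]
contact_force: [10.0, -1.3, 0.7]
gripper_width: 0.27
```

```bash
python3 st.py
```

```text
t 14.68 tcp [534.  235.3  33. ] tail rel X0 [-91.5   0.5   0.2] nose [68.5  0.7  0.3] tilt 0.02 yaw 0.08 roll 0.07 F [10.  -1.3  0.7] M [-0.21 -2.02  0.17] g 0.27
```

>>> move_arm(
  commands="0 0 0.1 0 0 0 0; 0 0 0.15 0 0 0 0; 0 0 0.15 0 0 0 0; 0 0 0.15 0 0 0 0; 0 0 0.15 0 0 0 0; 0 0 0.15 0 0 0 0; 0 0 0.1 0 0 0 0; 0 0 0 0 0 0 0; 0 0 0 0 0 0 0",
)

```text
t: 15.43
eef_pos: [0.5416, 0.2354, 0.0329]
tool_rot: [-0.001, 0.706, 0.708, -0.001]
contact_force: [4.4, -0.7, 6.1]
gripper_width: 0.272
```

```bash
python3 st.py
```

```text
t 15.43 tcp [541.6 235.4  32.9] tail rel X0 [-83.9   0.5   0.4] nose [76.1  0.9 -0.1] tilt -0.18 yaw 0.12 roll 0.06 F [ 4.4 -0.7  6.1] M [-0.27 -1.21  0.21] g 0.272
```

>>> move_arm(
  commands="0 0 0 -0.04 -0.2 0 0; 0 0 0.1 0 0 0 0; 0 0 0.1 0 0 0 0; 0 0 0 0 0 0 0; 0 0 0 0 0 0 0",
)

```text
t: 15.85
eef_pos: [0.5426, 0.2354, 0.0328]
tool_rot: [-0.001, 0.706, 0.708, -0.0]
contact_force: [3.6, -1.5, 6.8]
gripper_width: 0.27
```

>>> move_arm(
  commands="0 0 0.1 0 0 0 0; 0 0 0 0 0 0 0; 0 0 0 0 0 0 0",
)

```text
t: 16.1
eef_pos: [0.5432, 0.2354, 0.0328]
tool_rot: [-0.001, 0.706, 0.708, -0.001]
contact_force: [1.9, -0.1, 7.6]
gripper_width: 0.268
```

>>> move_arm(
  commands="0 0 0.1 0 0 0 0; 0 0 0 0 0 0 0; 0 0 0 0 0 0 0",
)

```text
t: 16.35
eef_pos: [0.544, 0.2354, 0.0328]
tool_rot: [-0.001, 0.706, 0.708, -0.001]
contact_force: [0.9, -1.5, 8.7]
gripper_width: 0.271
```

```bash
python3 st.py
```

```text
t 16.35 tcp [544.  235.4  32.8] tail rel X0 [-81.5   0.5   0.3] nose [78.5  0.9 -0.2] tilt -0.15 yaw 0.13 roll 0.03 F [ 0.9 -1.5  8.7] M [-0.22 -0.76  0.15] g 0.271
```

>>> move_arm(
  commands="0 0 0 -0.05 0 0 0; 0 0 0.1 -0.02 0 0 0; 0 0 0 0 0 0 0; 0 0 0 0 0 0 0",
)

```text
t: 16.68
eef_pos: [0.5443, 0.2354, 0.0328]
tool_rot: [-0.001, 0.706, 0.708, -0.001]
contact_force: [2.1, -0.0, 7.9]
gripper_width: 0.269
```

>>> move_arm(
  commands="0 0 0.1 0 0 0 0; 0 0 0 0 0 0 0; 0 0 0 0 0 0 0",
)

```text
t: 16.93
eef_pos: [0.5447, 0.2354, 0.0328]
tool_rot: [-0.002, 0.706, 0.708, -0.002]
contact_force: [-1.0, -0.2, 9.8]
gripper_width: 0.27
```

```bash
python3 st.py
```

```text
t 16.93 tcp [544.7 235.4  32.8] tail rel X0 [-80.8   0.5   0.5] nose [79.2  0.9 -0.4] tilt -0.29 yaw 0.15 roll 0.00 F [-1.  -0.2  9.8] M [-0.12 -0.73  0.1 ] g 0.27
```

>>> move_arm(
  commands="0 0 0 -0.05 -0.2 0 0; 0 0 0 -0.05 -0.1 0 0; 0 0 0 0 0 0 0; 0 0 0 0 0 0 0",
)

```text
t: 17.27
eef_pos: [0.5447, 0.2353, 0.0328]
tool_rot: [0.0, 0.706, 0.708, -0.0]
contact_force: [5.0, 0.7, -0.2]
gripper_width: 0.265
```

>>> move_arm(
  commands="0 0 0.1 0 0 0 0; 0 0 0 0 0 0 0; 0 0 0 0 0 0 0",
)

```text
t: 17.52
eef_pos: [0.5448, 0.2353, 0.0328]
tool_rot: [-0.0, 0.706, 0.708, -0.001]
contact_force: [-0.2, 0.3, 3.1]
gripper_width: 0.266
```

```bash
python3 st.py
```

```text
t 17.52 tcp [544.8 235.3  32.8] tail rel X0 [-80.8   0.4   0.2] nose [79.2  0.8 -0.1] tilt -0.10 yaw 0.15 roll -0.04 F [-0.2  0.3  3.1] M [ 0.31 -0.41  0.06] g 0.266
```

>>> move_arm(
  commands="0 0 0.05 0 0 0 0; 0 0 0 0 0 0 0; 0 0 0 0 0 0 0",
)

```text
t: 17.77
eef_pos: [0.5447, 0.2353, 0.0328]
tool_rot: [-0.001, 0.706, 0.708, -0.001]
contact_force: [-1.1, 1.5, 5.0]
gripper_width: 0.264
```

```bash
python3 st.py
```

```text
t 17.77 tcp [544.7 235.3  32.8] tail rel X0 [-80.8   0.4   0.2] nose [79.2  0.8 -0.2] tilt -0.15 yaw 0.16 roll -0.04 F [-1.1  1.5  5. ] M [ 0.28 -0.09  0.05] g 0.264
```

The plate no longer advances (0.5448 → 0.5447 m) while Fx keeps falling, so it's against the stop. Letting go and rising.

>>> move_arm(
  commands="0.3 0 0 0 0 0 0; 0.4 0 0 0 0 0 0; 0.5 0 0 0 0 0 0; 0.6 0 0 0 0 0 0; 0.6 0 0 0 0 0 0; 0.6 0 0 0 0 0 0",
)

```text
t: 18.27
eef_pos: [0.5455, 0.2349, 0.0327]
tool_rot: [-0.0, 0.706, 0.708, -0.001]
contact_force: [0.0, 0.6, -0.1]
gripper_width: 0.601
```

```bash
python3 st.py
```

```text
t 18.27 tcp [545.5 234.9  32.7] tail rel X0 [-80.  -0.   0.] nose [80.   0.3 -0.2] tilt -0.07 yaw 0.13 roll -0.07 F [ 0.   0.6 -0.1] M [-0.01 -0.03  0.01] g 0.601
```

>>> move_arm(
  commands="0.6 0 0 -0.5 0 0 0; 0.6 0 0 -1.5 0 0 0; 0.6 0 0 -3 0 0 0; 0.6 0 0 -4 0 0 0; 0.6 0 0 -4 0 0 0; 0.6 0 0 -4 0 0 0; 0.6 -3 0 0 0 0 0; 0.6 -4 0 0 0 0 0; 0.6 -4 0 0 0 0 0; 0.6 -4 0 0 0 0 0; 0.6 -4 0 0 0 0 0; 0.6 -4 0 0 0 0 0",
)

```text
t: 19.27
eef_pos: [0.546, 0.0033, 0.2037]
tool_rot: [0.0, 0.706, 0.708, -0.0]
contact_force: [1.0, -0.5, -0.3]
gripper_width: 0.602
```

>>> move_arm(
  commands="0.6 -4 0 0 0 0 0; 0.6 -4 0 0 0 0 0; 0.6 -4 0 0 0 0 0; 0.6 -4 0 0 0 0 0; 0.6 -2 0 0 0 0 0; 0.6 0 0 0 0 0 0; 0.6 0 0 0 0 0 0",
)

```text
t: 19.85
eef_pos: [0.5463, -0.1764, 0.2036]
tool_rot: [0.0, 0.708, 0.707, -0.001]
contact_force: [0.2, 0.7, -0.2]
gripper_width: 0.601
```

```bash
python3 - <<'E'
from station import bot
from h import *
cs=cams(bot);out=[]
z0=cv2.imread("pics/top0.png")[:,:,::-1]
for n,(u0,u1,v0,v1),s in(("side",(165,275,110,195),4),("top",(130,220,120,225),4)):
    out.append(cv2.resize(cs[n]["img"][v0:v1,u0:u1],None,fx=s,fy=s,interpolation=cv2.INTER_CUBIC))
h=max(i.shape[0] for i in out);out=[cv2.copyMakeBorder(i,0,h-i.shape[0],0,0,0) for i in out]
cv2.imwrite("pics/final.png",np.hstack(out)[:,:,::-1])
i=cv2.GaussianBlur(cs["top"]["img"],(3,3),0).astype(int);m=((i[...,2]-i[...,0])>45).astype(np.uint8)*255
w=np.zeros_like(m);w[150:205,150:200]=m[150:205,150:200]
r=fit(cs,{"top":w},(-.012,-.022,.029),(.012,.022,.065),(.545,.235,0));print("block",r.x.round(4),r.fun)
E
```

```text
block [0.5461 0.2384 0.0026] 9.08235294117647
```

View pics/final.png

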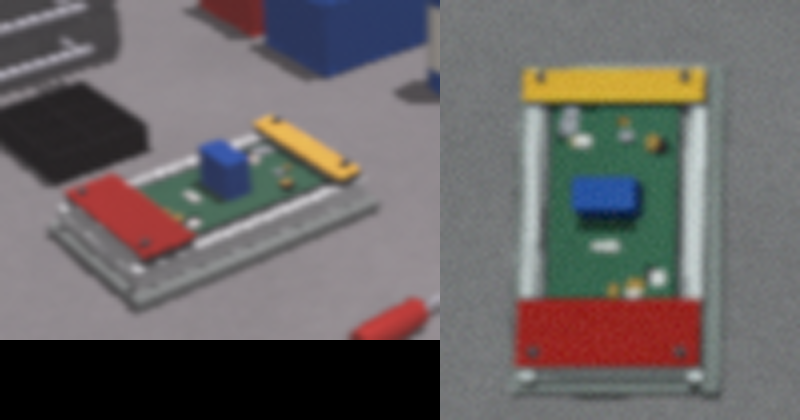

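The final picture shows the plate flat in the bay, its near end under the red lip (610,300) and its far end under the yellow lip (614,100), with the block upright and the gripper clear. Handing in.

```bash
python3 -c "
from station import bot
print(bot.hand_in())"
```

```text
the job is handed in; nothing more can be done
None
```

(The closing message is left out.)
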